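Lock the spindle: turn the slotted disc, push the bar through

ROBOT

A 6-joint arm with a two-finger parallel gripper is mounted at the origin on a cart in front of the work surface, level with it; the furniture and walls round the work are solid. World frame = base frame: x ahead of the robot, y to its left, z up, the work surface at z = 0. Lengths are in mm, angles in degrees, forces in N, time in s.
With the tool pointing down it reaches from about 300 to 850 mm from the base axis. Payload 4.2 kg.
Tool frame: the origin (TCP) lies midway between the tips of the shut fingers; the grasp point (between the pads) lies 19 mm behind it (env.tcp_to_grasp is the distance from the TCP to the grasp point, in mm); z points along the fingers, x is the direction in which the jaws open and shut, and the axes are right-handed (so a half turn about z gives the same grasp; the last joint's range is limited). The gripper opens to 91 mm and grips with 3 to 60 N. Pads are 32 mm wide; open, the fingers measure 118 mm over their backs; the gripper's body (76 mm by 178 mm) begins 60 mm behind the grasp point.
Start: joints at [70.245, 18.312, 89.639, -0, 72.044, -1.146], TCP at [183.496, 544.952, 213.976] pointing down, gripper open.
Joint ranges: [-177.97, 177.97], [-48.28, 115.42], [12.27, 149.76], [-77.06, 257.06], [2.81, 150.46], [-146.56, 146.56]. Speed limits (degrees/s): [147.25, 147.25, 180, 180, 180, 180].

INTERFACE

Orientations are given as [roll, pitch, yaw] about the fixed x, y, z axes, in that order (R = Rz(yaw) Ry(pitch) Rx(roll)).
In Python, from workcell import env gives the robot as it stands.
- The arm moves only by the tool drive_tool, never from a script. Its argument "motion" is a list of rows, each a list of 2 entries, a list of its own where there are three numbers: the shift along the world's x, y, z in m, then the turn, a rotation vector about the world's x, y, z in rad. In form: [[[dx, dy, dz], [wx, wy, wz]], ...]. A call has exactly 10 rows; each row shifts and turns the commanded pose from where the row before left it; what a row does not reach is not made up. A row lasts 1/12 s, in which the tool goes at most 41.7 mm and 7.16 degrees, less where a joint would pass 70% of its speed; a pose out of reach is approached as far as the arm can. A call is refused whole if a number of a shift passes 0.0417 or a number of a turn 0.125, either way. A call with a gripper value outside its range is refused whole. "claw" is the opening, from 0 (shut) to 1 (fully open), set as the call begins (left out, the last holds). The fingers move at their own pace and stop on an object; "force" is the grip in N (left out, the last holds). Time passes only in rows, so rows that do not move let the fingers close, or fill a call up. It gives the time, the measured TCP pose, the force and the opening at its end, in the units of the state.
- env.state(): the state, without advancing time (a new reading comes with each control period).
- env.grab_frame(name): name is "scene" or "top" or "wrist"; returns the picture (420x560x3 uint8, red, green, blue); there is no depth.
- env.camera_params(name): a dict with "fov_y" (degrees; the focal length in pixels is half the picture's height over the tangent of half this angle, whatever the lens; pixels are square), "cx", "cy" (the principal point, pixels), "k1" (the pictures are not rectified: a ray, as slopes to the right and down, at radius r is drawn at 1 + k1 r^2 times it, then the intrinsics apply), "pose" (4x4, takes a point from camera to world coordinates). Camera axes: x right, y down, z forward; pixel columns grow to the right and rows downward; lengths in mm; the calibration is good to about 2 mm. A picture is of the moment at which its call begins: read the wrist's pose just before it. camera_params takes no time and is no camera call; for the wrist camera it gives the pose at the moment of the call.
- env.job_done(): hands the job in, once; it reports no verdict.
The state is a dict: "time_s": time; "qpos": joint angles; "qvel": joint speeds; "effort": joint torques, N m; "ee_pos": TCP position; "ee_rot": TCP orientation; "force": force on the tool from outside, world axes, zero at the start; "torque": the same for the moment, N m; "gripper_width": finger opening in mm.
Only numpy, scipy, OpenCV 4.12 (cv2) and the standard library are available. Lean on these libraries where they do the work, as an engineer would, in place of code of your own. Each camera call takes 0.05 s, during which the arm holds its last target.

TASK

Lock the small bench spindle without gripping or lifting anything: with the fingertips push the red peg round until the yellow-edged slot in the disc's rim faces the steel bar, then push the bar from its orange end, through the slot, until it is fully home against the hub. Leave the bar lying in its channel, take the fingers away, and leave the tape measure, the tin and the roll of tape where they are.

Things in the scene. Friction and masses are not known exactly. Their poses are not given: they have to be found in the camera images.
- lock_base: grey steel base fixed to the bench; origin on the bench under the disc's axis (z up). Its x axis points from the disc's axis along the bar channel, towards the bar's orange end. Round part 132 mm across, 6 mm thick; a 64 mm wide plate carries the channel (floor 14 mm above the bench, 30 mm wide, from x = 62 to 156 mm; 6 mm side walls from x = 68 to 136 mm, tops 24 mm above the bench, 19 mm apart). The channel is open above and at both ends.
- lock_disc (a joint): turn of the aluminium locking disc about the upright axis, rad, counter-clockwise seen from above is positive; 0 (or any whole turn, 6.28) = slot faces the bar along the base's +x. Turns either way and stays where it is left (stiff hinge, 0.08 N m). Disc: 110 mm across, upright rim 11 mm thick whose top is 34 mm above the bench, one slot 24 mm wide through the rim; inside, a floor 11 mm and a round hub of 32 mm diameter and 40 mm height above the bench.
- hub (a point): point on the disc's axis at the top of the hub, 40 mm above the bench.
- slot (a point): centre of the slot in the rim, 49.5 mm from the axis, 22 mm above the bench; both sides of the slot are yellow.
- peg (a point): middle of the upright red push peg, 14 mm diameter, standing on the rim opposite the slot (half a turn from it), 49.5 mm from the axis; 56 mm above the bench, its top 74 mm above the bench.
- lock_bar: the loose steel bar, 150 x 16 x 16 mm, with an orange end; origin under its middle, x axis from nose to orange end.
- bar_tail (a point): centre of the orange end face of the loose steel bar (150 x 16 x 16 mm, about 0.25 kg), which lies in the channel with its underside 14 mm above the bench, so this point is 22 mm above it. The bar slides along the channel towards the disc when pushed here; fully home this point is 166 mm from the disc's axis. The bench behind this end is free.
- bar_nose (a point): tip of the bar's rounded nose (8 mm radius in plan), at the other end of the bar, 150 mm from the orange end and 22 mm above the bench; fully home it touches the hub 16 mm from the axis. If the slot does not face it, the rim stops it 55 mm from the axis.
- tape_measure: yellow tape measure, 67 x 79 x 33 mm, loose bystander; origin under its centre.
- screw_tin: round white tin, 69 mm across and 31 mm high, loose bystander; origin under its centre.
- electric_tape: roll of black tape, 62 mm across and 19 mm high, lying flat, loose bystander; origin under its centre.
There are look-alikes about, which are no part of the job. What is shaped like the lock_bar but purple is not meant.

How it is judged:
By the outcome, as a careful person would: the job done as asked, in the order asked, and still so for the second after the job is handed in, with the robot touching nothing.
It also fails if it takes over 58 s, if anything falls off the work surface, if the arm or the gripper's body presses on something with over 40 N, if the wrist force passes 120 N, or if a joint passes its speed limit or range.

## Working session

There is one attempt and no reset: what is moved stays moved. The work goes in short steps, Python scripts to look and compute and a tool call to move; the robot and the scene stay as the last step left them, time stands still between calls to the robot, and variables do not carry over. Pictures are saved under pics/ and viewed, and the job is handed in when it is done.

Besides the shell and the picture viewer there is one more tool, called after "Call:" as name([rows], argument=value, ...), one row to a line, values as JSON. drive_tool: Moves the arm, as the interface text tells. Its arguments: {"type":"object","properties":{"motion":{"type":"array","items":{"type":"array"}},"claw":{"type":"number"},"force":{"type":"number"}},"required":["motion"]}

```bash
mkdir -p pics; ls
python3 - <<'E'
from workcell import env
import cv2
print(env.state())
for n in ["scene","top"]:
    p=env.camera_params(n); print(n,p)
    cv2.imwrite(f"pics/{n}0.png",env.grab_frame(n)[:,:,::-1])
E
```

```text
pics
{'time_s': 0.0, 'qpos': array([ 7.02433978e+01,  1.83522801e+01,  8.97062098e+01, -1.43062890e-03,
        7.20440395e+01, -1.14566237e+00]), 'qvel': array([ 0.00649612,  0.04105357,  0.0221639 , -0.07177031,  0.07904785,
       -0.04602559]), 'effort': array([-6.34901662e-04, -4.12461913e+01, -2.31970274e+01,  7.25970813e-02,
        4.58347437e-02, -1.82303966e-04]), 'ee_pos': array([183.33925844, 544.45472378, 213.115209  ]), 'ee_rot': array([-1.79999310e+02,  1.02536206e-01,  7.13895030e+01]), 'force': array([ 0.43944777,  0.21229794, -0.30782487]), 'torque': array([-0.01903372, -0.01027153,  0.00268175]), 'gripper_width': 91.35294974757385}
scene {'fov_y': 47.121680847265864, 'cx': 285.6308554634947, 'cy': 214.54069927483962, 'k1': -0.09729261145822925, 'pose': array([[ 5.28784544e-01, -5.99088845e-01,  6.01231621e-01,
         3.22455487e+01],
       [-8.48736368e-01, -3.78059762e-01,  3.69753152e-01,
        -3.06363190e+02],
       [ 5.78649500e-03, -7.05806894e-01, -7.08380649e-01,
         6.68330507e+02],
       [ 0.00000000e+00,  0.00000000e+00,  0.00000000e+00,
         1.00000000e+00]])}
top {'fov_y': 43.5162311917651, 'cx': 286.11182719644046, 'cy': 214.7368571455841, 'k1': 0.02669056971761285, 'pose': array([[ 3.59733310e-02, -9.78188970e-01,  2.04578246e-01,
         3.11101220e+02],
       [-9.99347763e-01, -3.45646270e-02,  1.04562977e-02,
         1.29586008e+01],
       [-3.15706432e-03, -2.04820961e-01, -9.78794364e-01,
         1.09922218e+03],
       [ 0.00000000e+00,  0.00000000e+00,  0.00000000e+00,
         1.00000000e+00]])}
```

View pics/scene0.png

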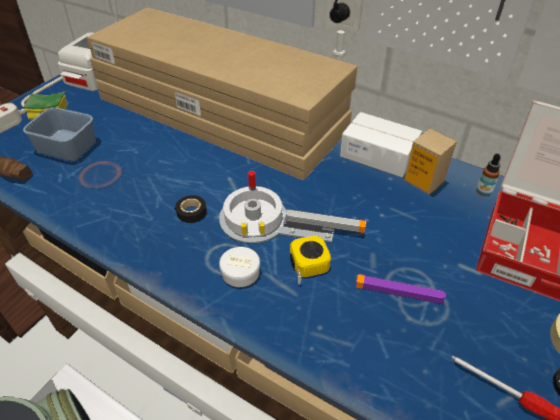

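View pics/top0.png

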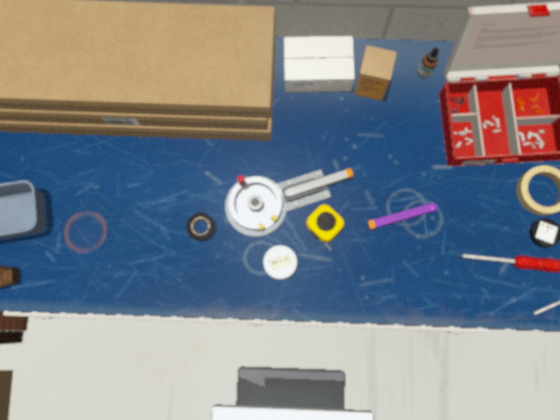

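Run:
```python
import cv2
im=cv2.imread("pics/top0.png")
cv2.imwrite("pics/top0z.png",cv2.resize(im[170:320,200:400],None,fx=4,fy=4,interpolation=cv2.INTER_CUBIC))
```

```text
(no output)
```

View pics/top0z.png

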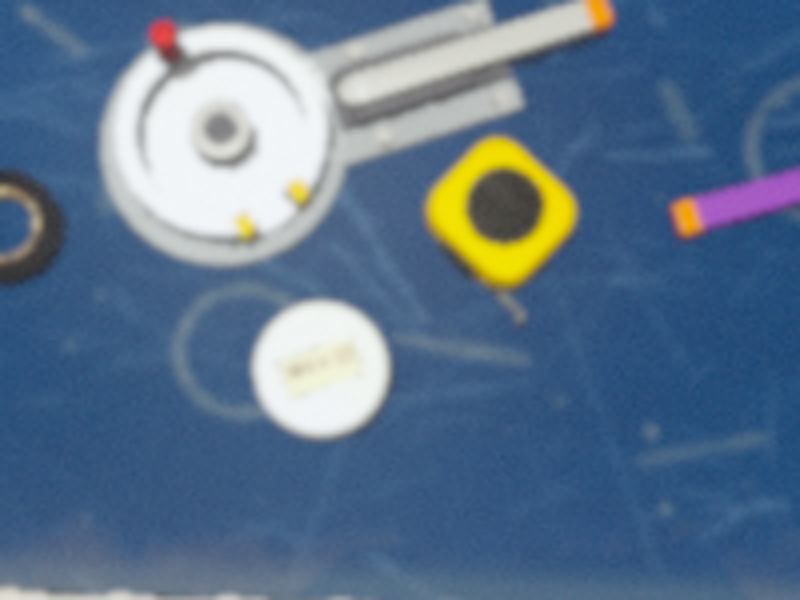

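The top view shows the hub at about (255,202), the red peg at (241,178), the yellow slot sides at (261,227) and (274,218), and the bar's orange end at (350,173). The purple bar is a decoy at (403,216).

```bash
cat > h.py <<'E'
from workcell import env
import numpy as np, cv2
def K(p):
    f=210/np.tan(np.radians(p["fov_y"])/2); return np.array([[f,0,p["cx"]],[0,f,p["cy"]],[0,0,1]]),np.array([p["k1"],0,0,0,0.])
def ray(p,uv):
    k,d=K(p); n=cv2.undistortPoints(np.array([[uv]],float),k,d)[0,0]
    T=p["pose"]; return T[:3,3],T[:3,:3]@np.array([n[0],n[1],1])
def atz(p,uv,z):
    o,r=ray(p,uv); return o+r*(z-o[2])/r[2]
def proj(p,P):
    k,d=K(p);T=np.linalg.inv(p["pose"]); return cv2.projectPoints(np.atleast_2d(P).astype(float),cv2.Rodrigues(T[:3,:3])[0],T[:3,3],k,d)[0][:,0]
E
python3 - <<'E'
from h import *
p=env.camera_params("top")
z=lambda u,v:((u+.5)/4-.5+200,(v+.5)/4-.5+170)
for n,uv,h in [("hub",(222,129),40),("peg",(163,28),74),("sA",(246,218),34),("sB",(298,186),34),("tailtop",(601,14),30),("nose",(350,90),30),("tape",(502,205),33),("tin",(320,367),31)]:
    print(n,atz(p,z(*uv),h).round(1))
im=cv2.imread("pics/scene0.png")
cv2.imwrite("pics/s0z.png",cv2.resize(im[160:290,170:370],None,fx=4,fy=4,interpolation=cv2.INTER_CUBIC))
E
```

```text
hub [557.4  89.3  40. ]
peg [600.8 119.1  74. ]
sA [512.2  75.1  34. ]
sB [529.9  49.   34. ]
tailtop [ 628.9 -106.8   30. ]
nose [583.  24.  30.]
tape [523.9 -56.6  33. ]
tin [436.9  34.1  31. ]
```

View pics/s0z.png

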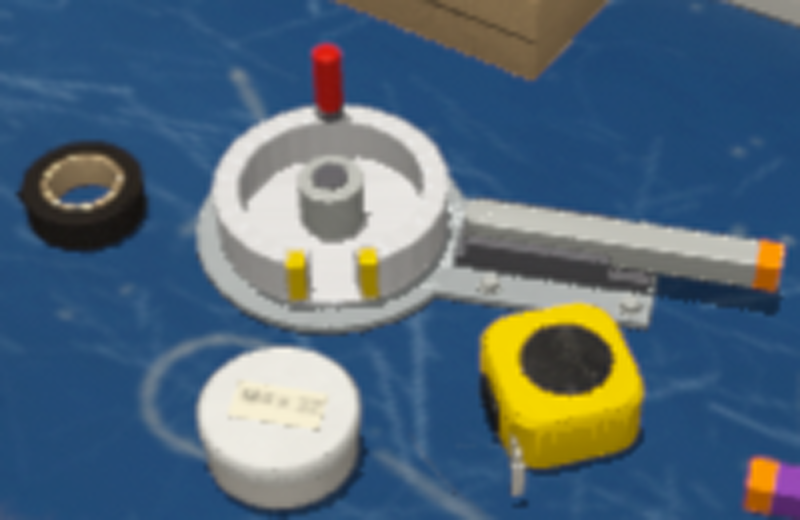

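Run:
```python
from h import *
p=env.camera_params("top");s=env.camera_params("scene")
z=lambda u,v:((u+.5)/4-.5+170,(v+.5)/4-.5+160)
for n,uv,h in [("hub",(330,178),40),("peg",(327,50),74),("sA",(296,254),34),("sB",(369,250),34),("tailtop",(769,246),30),("tapew",(560,355),33),("tin",(279,385),31),("boxbot",(530,78),0)]:
    print(n,atz(s,z(*uv),h).round(1))
im=cv2.imread("pics/scene0.png");im2=cv2.imread("pics/top0.png")
cv2.imwrite("pics/bz.png",np.hstack([cv2.resize(im[20:180,200:360],(400,400)),cv2.resize(im2[0:160,160:320],(400,400))]))
```

```text
hub [555.4  89.6  40. ]
peg [598.9 119.7  74. ]
sA [510.9  77.9  34. ]
sB [530.8  51.2  34. ]
tailtop [ 634.8 -101.8   30. ]
tapew [523.2 -54.1  33. ]
tin [445.4  40.5  31. ]
boxbot [707.9  68.9   0. ]
```

View pics/bz.png

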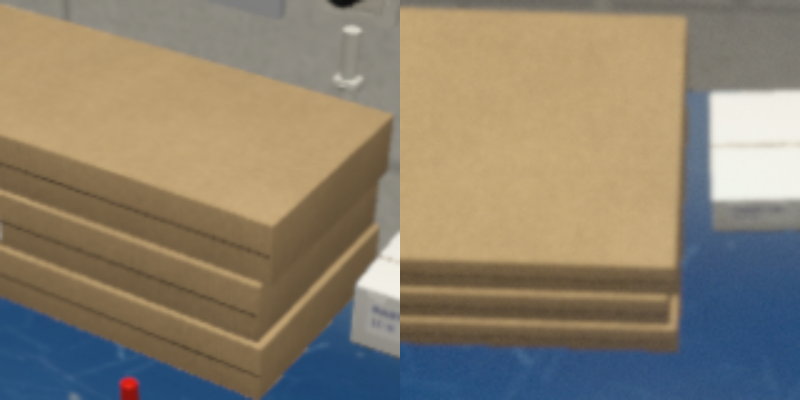

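Run:
```python
from h import *
p=env.camera_params("top");s=env.camera_params("scene")
def tri(a,b):
    o1,r1=ray(p,a);o2,r2=ray(s,b)
    t=np.linalg.lstsq(np.c_[r1,-r2],o2-o1,rcond=None)[0]
    return (o1+r1*t[0]).round(1),(o2+r2*t[1]).round(1)
print("boxtop",tri((272,106),(309,111)))
print("mid ledge",tri((160+270/2.5,298/2.5),(200+262/2.5,20+345/2.5)))
print("layer2top", tri((160+272/2.5,291/2.5),(200+262/2.5,20+285/2.5)))
print("low",tri((160+277/2.5,320/2.5),(200+258/2.5,20+345/2.5)))
print("peg",tri((200+163.5/4-.4,170+28/4-.4),(170+327/4-.4,160+50/4-.4)))
print("hub",tri((200+222.5/4-.4,170+129/4-.4),(170+330/4-.4,160+178/4-.4)))
```

```text
boxtop (array([712.7,  56.9, 171.8]), array([709.8,  60.9, 170.7]))
mid ledge (array([740.6,  70.6,  37.2]), array([734.,  79.,  35.]))
layer2top (array([715.2,  65. , 114.7]), array([712.1,  69.2, 113.7]))
low (array([712.9,  62.8,  58.1]), array([708.3,  68.6,  56.7]))
peg (array([601. , 119. ,  73.4]), array([599.7, 120.4,  73.2]))
hub (array([557.7,  89.2,  38.9]), array([556.5,  90.5,  38.7]))
```

Call:
drive_tool([
  [[0.0224,-0.022,0],[0,0,0.0075]],
  [[0.0224,-0.022,0],[0,0,0.0075]],
  [[0.0224,-0.022,0],[0,0,0.0075]],
  [[0.0224,-0.022,0],[0,0,0.0075]],
  [[0.0224,-0.022,0],[0,0,0.0075]],
  [[0.0224,-0.022,0],[0,0,0.0075]],
  [[0.0224,-0.022,0],[0,0,0.0075]],
  [[0.0224,-0.022,0],[0,0,0.0075]],
  [[0.0224,-0.022,0],[0,0,0.0075]],
  [[0.0224,-0.022,0],[0,0,0.0075]],
], claw=0)

```text
time_s: 0.93
ee_pos: [408.2, 323.6, 213.7]
ee_rot: [-180.0, 0.0, 75.7]
force: [-0.0, -0.0, -0.8]
gripper_width: 28.0
```

Call:
drive_tool([
  [[0.0224,-0.022,0],[0,0,0.0075]],
  [[0.0224,-0.022,0],[0,0,0.0075]],
  [[0.0224,-0.022,0],[0,0,0.0075]],
  [[0.0224,-0.022,0],[0,0,0.0075]],
  [[0.0224,-0.022,0],[0,0,0.0075]],
  [[0.0224,-0.022,0],[0,0,0.0075]],
  [[0.0224,-0.022,0],[0,0,0.0075]],
  [[0.0224,-0.022,0],[0,0,0.0075]],
  [[0.0224,-0.022,0],[0,0,0.0075]],
  [[0.0224,-0.022,0],[0,0,0.0075]],
])

```text
time_s: 1.77
ee_pos: [632.2, 103.6, 213.4]
ee_rot: [-179.9, 0.0, 80.0]
force: [-0.3, 0.1, 0.2]
gripper_width: 0.4
```

Run:
```python
from h import *
s=env.state();print(s['time_s'],s['ee_pos'],s['ee_rot'],s['gripper_width'],s['qpos'])
a=env.grab_frame("scene");b=env.grab_frame("wrist");c=env.camera_params("wrist");print(c)
cv2.imwrite("pics/1s.png",a[:,:,::-1]);cv2.imwrite("pics/1w.png",b[:,:,::-1])
```

```text
1.7667 [632.1812306  103.61955169 213.41777435] [-1.79940118e+02  9.57587638e-03  7.99954923e+01] 0.39066941935279703 [ 8.27478994e+00  2.43465831e+01  8.03820680e+01  1.00157177e-02
  7.53312128e+01 -7.17232387e+01]
{'fov_y': 63.14838140304891, 'cx': 282.8154664718745, 'cy': 209.79608626471045, 'k1': -0.02680474754251416, 'pose': array([[ 1.79319630e-01,  9.54538028e-01,  2.38121029e-01,
         5.68136771e+02],
       [ 9.83787186e-01, -1.73324833e-01, -4.60572933e-02,
         1.13064513e+02],
       [-2.69115048e-03,  2.42519393e-01, -9.70142825e-01,
         3.83279923e+02],
       [ 0.00000000e+00,  0.00000000e+00,  0.00000000e+00,
         1.00000000e+00]])}
```

View pics/1s.png

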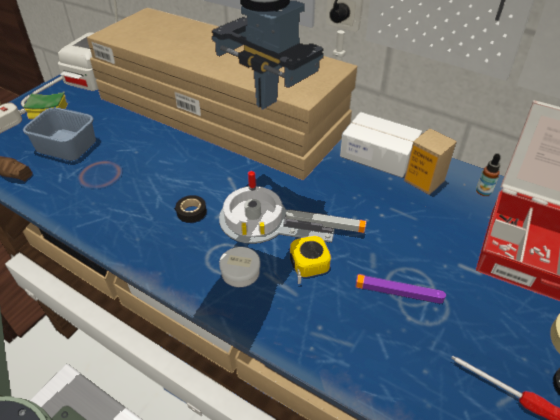

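View pics/1w.png

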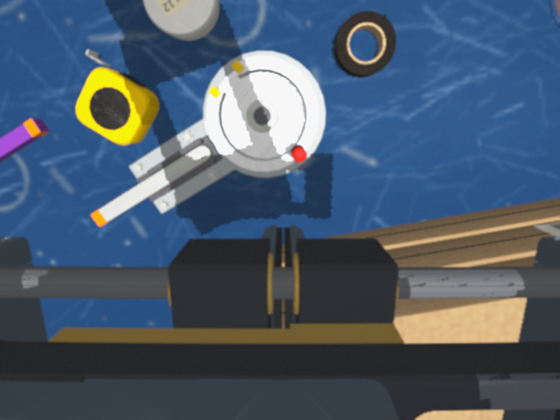

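The wrist view shows the hub at (262,117), the peg top at (299,154), the slot sides at (215,92) and (238,67), and the orange end at (98,218). Body's long side runs along y, clear of the box.

Run:
```python
from h import *
p=env.camera_params("wrist")
im=cv2.imread("pics/1w.png")
cv2.imwrite("pics/1wz.png",cv2.resize(im[45:235,80:340],None,fx=3,fy=3,interpolation=cv2.INTER_CUBIC))
for n,uv,h in [("hub",(262,117),40),("peg",(299,154),74),("sA",(238,67),34),("sB",(215,92),34),("tail",(98,218),30)]: print(n,atz(p,uv,h).round(1))
```

```text
hub [557.3  93.5  40. ]
peg [595.9 121.9  74. ]
sA [507.3  79.5  34. ]
sB [525.7  52.7  34. ]
tail [ 628.1 -102.2   30. ]
```

View pics/1wz.png

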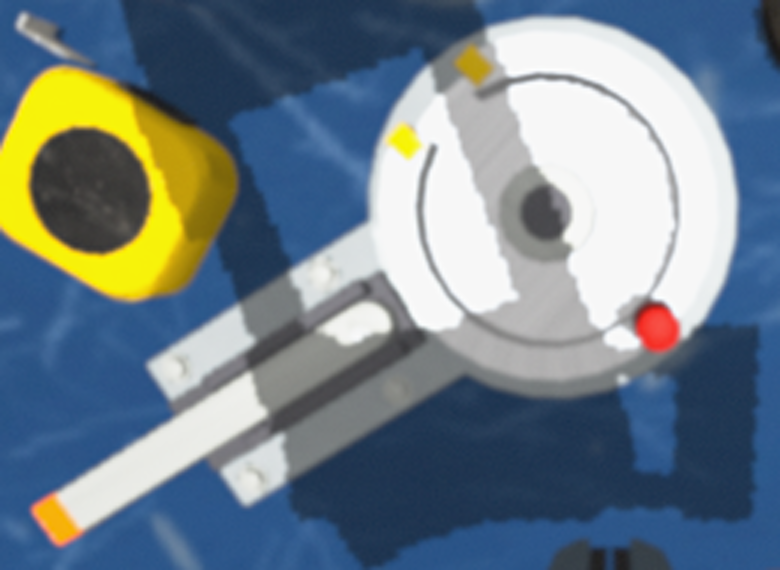

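Call:
drive_tool([
  [[0,0,-0.02],[0,0,0]],
  [[0,0,-0.03],[0,0,0]],
  [[0,0,-0.03],[0,0,0]],
  [[0,0,-0.03],[0,0,0]],
  [[0,0,-0.025],[0,0,0]],
  [[0,0,-0.015],[0,0,0]],
  [[0,0,-0.01],[0,0,0]],
  [[0,0.006,0],[0,0,0]],
  [[0,0.006,0],[0,0,0]],
  [[0,0,0],[0,0,0]],
])

```text
time_s: 2.7
ee_pos: [632.4, 118.7, 55.4]
ee_rot: [179.9, -0.1, 80.0]
force: [0.9, -0.8, 0.1]
gripper_width: 0.6
```

Run:
```python
from h import *
s=env.state();print(s['time_s'],s['ee_pos'],s['force'])
a=env.grab_frame("scene");b=env.grab_frame("wrist")
cv2.imwrite("pics/2.png",cv2.resize(np.hstack([a[60:300,120:400],b[:240,140:420]]),None,fx=1.42,fy=1.42)[:,:,::-1])
```

```text
2.7 [632.38186471 118.71235456  55.3537377 ] [ 0.94522456 -0.84921353  0.06630776]
```

View pics/2.png

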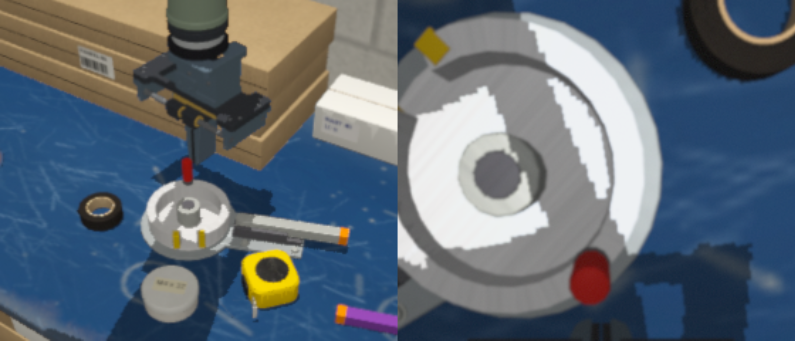

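The fingers now stand just behind the peg with no contact. Next is an arc push to about 20° short of the goal.

Call:
drive_tool([
  [[-0.006,-0.001,0],[0,0,0]],
  [[-0.006,-0.001,0],[0,0,0]],
  [[-0.004,0.004,0],[0,0,0]],
  [[-0.004,0.004,0],[0,0,0]],
  [[-0.0055,0.0035,0],[0,0,0]],
  [[-0.0055,0.0035,0],[0,0,0]],
  [[-0.006,0.002,0],[0,0,0]],
  [[-0.006,0.002,0],[0,0,0]],
  [[-0.006,0,0],[0,0,0]],
  [[-0.003,0,0],[0,0,0]],
])

```text
time_s: 3.63
ee_pos: [579.4, 134.4, 54.9]
ee_rot: [179.9, -0.1, 80.0]
force: [2.5, 0.9, 1.5]
gripper_width: 0.6
```

```bash
cat > look.py <<'E'
from h import *
import sys
n=sys.argv[1]
s=env.state();print(s['time_s'],s['ee_pos'],s['force'])
a=env.grab_frame("scene");b=env.grab_frame("top")
cv2.imwrite(f"pics/{n}s.png",cv2.resize(a[120:290,150:380],None,fx=3.4,fy=3.4,interpolation=cv2.INTER_CUBIC)[:,:,::-1])
cv2.imwrite(f"pics/{n}t.png",cv2.resize(b[140:290,180:380],None,fx=4,fy=4,interpolation=cv2.INTER_CUBIC)[:,:,::-1])
E
python3 look.py 3
```

```text
3.6333 [579.42949756 134.38378679  54.90100468] [2.49162496 0.93644957 1.53484522]
```

View pics/3s.png

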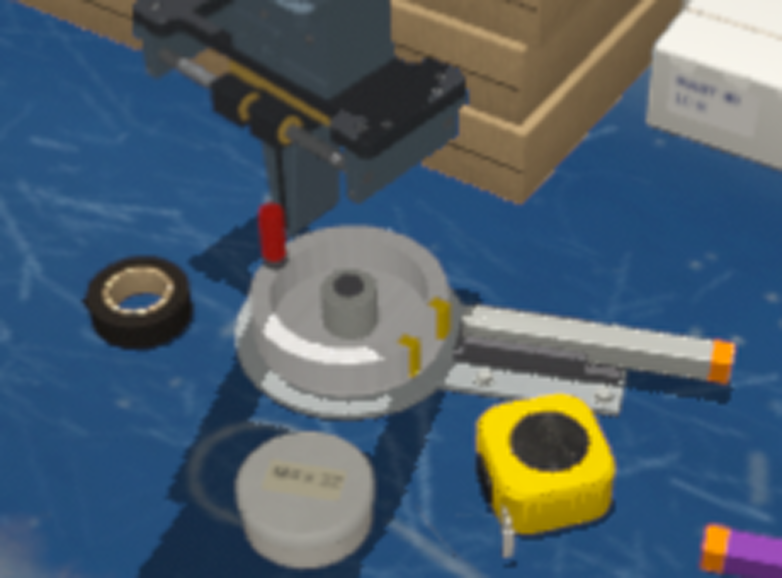

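View pics/3t.png

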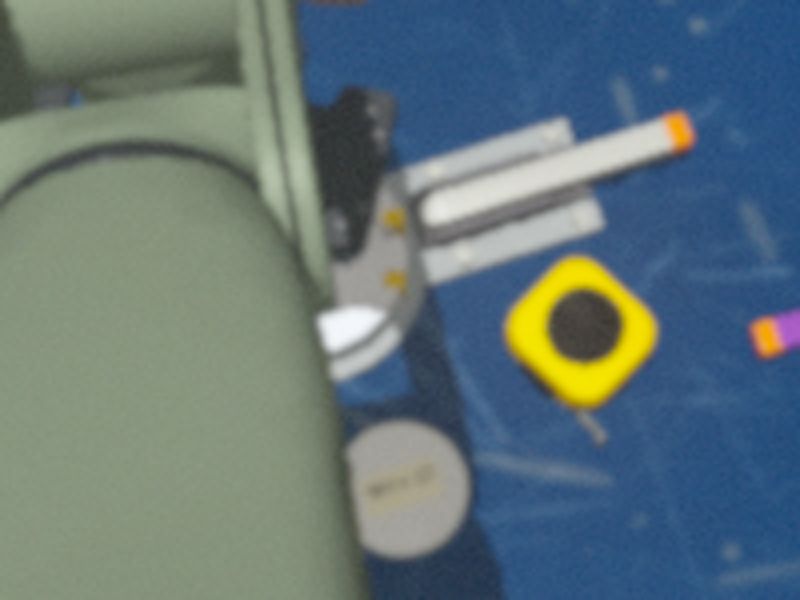

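```bash
cat > ang.py <<'E'
from h import *
import sys
# args: cam x0 y0 scale  ax ay bx by  z
def A(cam,off,sc,pts,z,hub=None):
    p=env.camera_params(cam)
    return [atz(p,((u+.5)/sc-.5+off[0],(v+.5)/sc-.5+off[1]),z) for u,v in pts]
E
python3 - <<'E'
from ang import *
H0=A("scene",(170,160),4,[(330,178)],40)[0]; T0=A("top",(200,170),4,[(222,129)],40)[0]
print(H0,T0)
# top-surface markers z=34
for cam,off,sc,pts,H in [("scene",(150,120),3.4,[(409,341),(438,304)],H0),("top",(180,140),4,[(396,276),(396,216)],T0)]:
    q=A(cam,off,sc,pts,34);
    for x in q+[sum(q)/2]:
        d=x-H; print(cam,x.round(1),np.hypot(d[0],d[1]).round(1),np.degrees(np.arctan2(d[1],d[0])).round(1))
for cam,off,sc,pts,H in [("scene",(150,120),3.4,[(722,350),(470,314)],H0),("top",(180,140),4,[(679,131),(430,211)],T0)]:
    q=A(cam,off,sc,pts,30); d=q[0]-H; e=q[0]-q[1]
    print(cam,q,np.hypot(d[0],d[1]),np.degrees(np.arctan2(d[1],d[0])),np.degrees(np.arctan2(e[1],e[0])))
E
```

```text
[555.365876    89.58093554  40.        ] [557.37770489  89.2772367   40.        ]
scene [543.3  41.7  34. ] 49.3 -104.1
scene [575.8  43.8  34. ] 50.1 -65.9
scene [559.6  42.8  34. ] 47.0 -84.9
top [546.1  40.3  34. ] 50.2 -102.9
top [578.2  41.6  34. ] 52.0 -66.5
top [562.1  40.9  34. ] 48.6 -84.4
scene [array([ 631.50713458, -103.59135242,   30.        ]), array([582.00968749,  26.81167213,  30.        ])] 207.63675998100777 -68.48750419027074 -69.2145980290258
top [array([ 630.54171006, -105.71991439,   30.        ]), array([582.47962471,  23.98149162,  30.        ])] 208.27112278622567 -69.43363240694524 -69.66733567749783
```

Call:
drive_tool([
  [[-0.002,-0.0005,0],[0,0,0]],
  [[-0.002,-0.0005,0],[0,0,0]],
  [[-0.002,-0.0005,0],[0,0,0]],
  [[-0.002,-0.0005,0],[0,0,0]],
  [[-0.002,-0.0005,0],[0,0,0]],
  [[-0.001,-0.0005,0],[0,0,0]],
  [[-0.001,0,0],[0,0,0]],
  [[0,0,0],[0,0,0]],
  [[0,0,0],[0,0,0]],
  [[0,0,0],[0,0,0]],
])

```text
time_s: 4.57
ee_pos: [567.2, 130.7, 53.9]
ee_rot: [-180.0, 0.0, 80.0]
force: [0.1, -0.9, 0.2]
gripper_width: 0.4
```

```bash
python3 look.py 4
```

```text
4.5667 [567.15001948 130.6842721   53.86132567] [ 0.12336314 -0.92386787  0.2063861 ]
```

View pics/4s.png

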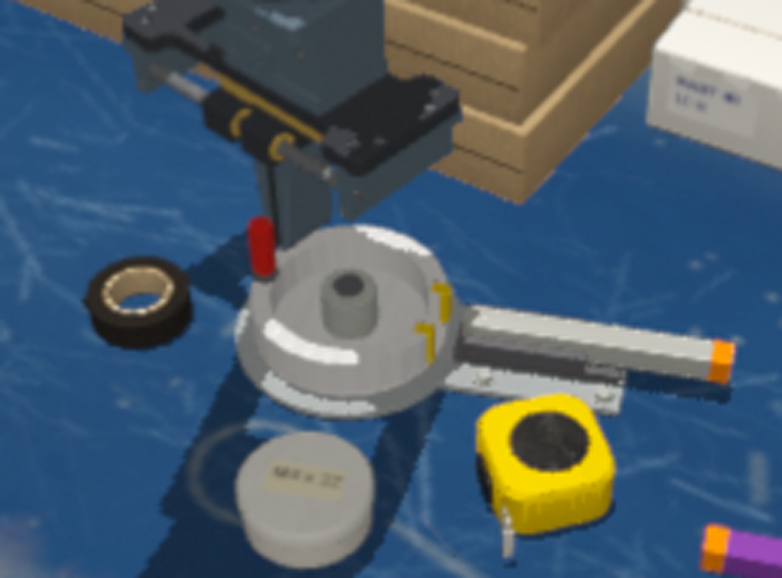

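View pics/4t.png

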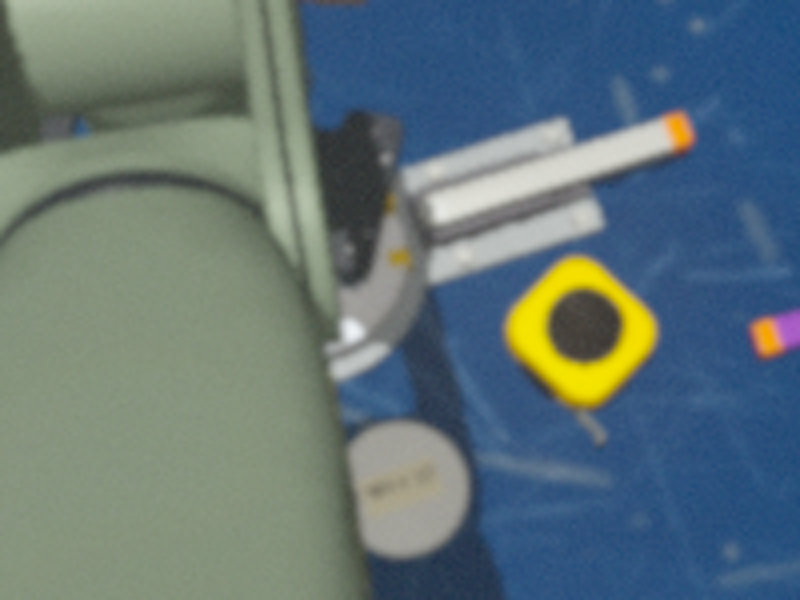

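Run:
```python
from ang import *
H0=A("scene",(170,160),4,[(330,178)],40)[0]; T0=A("top",(200,170),4,[(222,129)],40)[0]
for cam,off,sc,pts,H in [("scene",(150,120),3.4,[(425,327),(438,288)],H0),("top",(180,140),4,[(400,255),(389,200)],T0)]:
    q=A(cam,off,sc,pts,34);
    for x in q+[sum(q)/2]:
        d=x-H; print(cam,x.round(1),np.hypot(d[0],d[1]).round(1),np.degrees(np.arctan2(d[1],d[0])).round(1))
for cam,off,sc,pts,H in [("scene",(150,120),3.4,[(261,226)],H0)]:
    d=A(cam,off,sc,pts,74)[0]-H;print(d,np.degrees(np.arctan2(d[1],d[0])))
```

```text
scene [556.9  40.2  34. ] 49.4 -88.2
scene [586.6  50.7  34. ] 49.9 -51.3
scene [571.7  45.4  34. ] 47.1 -69.7
top [557.4  38.7  34. ] 50.6 -90.0
top [586.6  45.6  34. ] 52.6 -56.2
top [572.   42.1  34. ] 49.4 -72.8
[-14.14920942  46.37339491  34.        ] 106.96772378986302
```

Call:
drive_tool([
  [[0.01,0,0],[0,0,0]],
  [[0.01,0,0],[0,0,0]],
  [[0.01,-0.01,0.01],[0,0,0]],
  [[0.01,-0.02,0.03],[0,0,0]],
  [[0.01,-0.03,0.04],[0,0,0]],
  [[0.01,-0.03,0.04],[0,0,0]],
  [[0.01,-0.03,0.03],[0,0,0]],
  [[0.01,-0.03,0],[0,0,0]],
  [[0,-0.03,0],[0,0,0]],
  [[0,0,0],[0,0,0]],
])

```text
time_s: 5.5
ee_pos: [644.7, -42.2, 188.5]
ee_rot: [179.9, 0.1, 79.7]
force: [0.3, -0.9, -0.6]
gripper_width: 0.5
```

```bash
python3 look.py 5
python3 - <<'E'
from h import *
import pickle
p=env.camera_params("wrist");b=env.grab_frame("wrist")
pickle.dump(p,open("w5.pkl","wb"))
cv2.imwrite("pics/5w.png",b[:,:,::-1])
E
```

```text
5.5 [644.74195605 -42.2303416  188.49320375] [ 0.29637269 -0.92180899 -0.63364804]
```

View pics/5w.png

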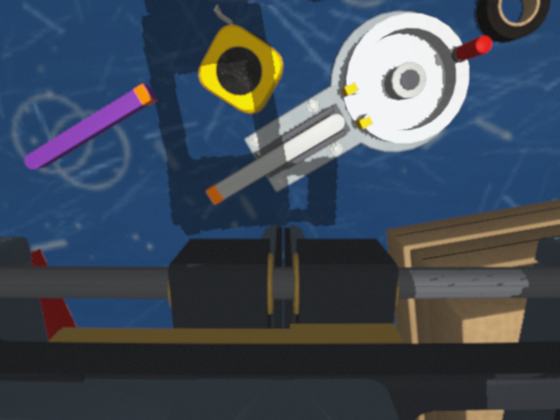

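View pics/5s.png

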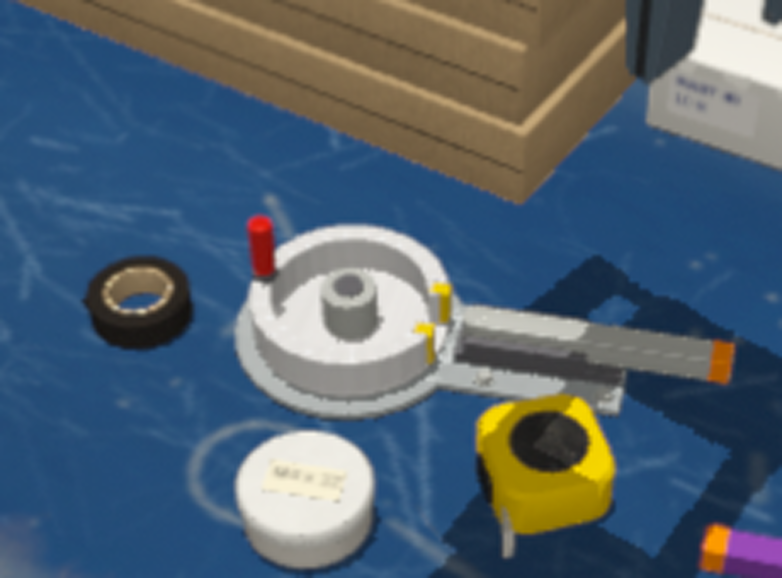

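View pics/5t.png

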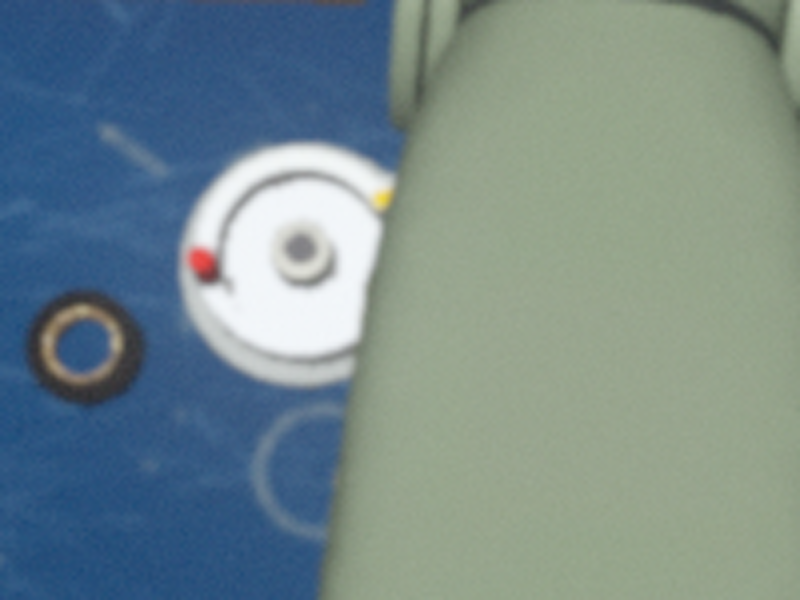

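Peg now about (200,263) in the top crop; slot sides at (350,89) and (365,122) in the wrist view, with the bar nose pointing between them. I'll measure more finely.

Run:
```python
from h import *
im=cv2.imread("pics/5w.png")
cv2.imwrite("pics/5wz.png",cv2.resize(im[0:210,190:500],None,fx=2.5,fy=2.5,interpolation=cv2.INTER_CUBIC))
```

```text
(no output)
```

View pics/5wz.png

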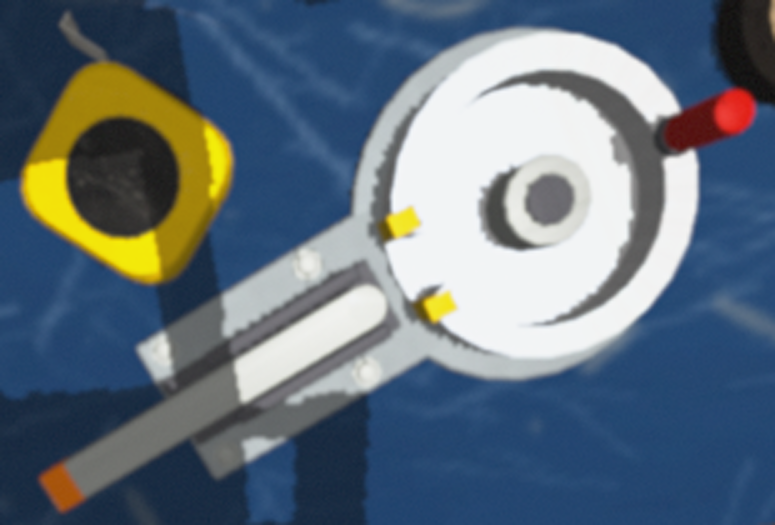

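Run:
```python
from h import *
import pickle
p=pickle.load(open("w5.pkl","rb"))
z=lambda u,v:((u+.5)/2.5-.5+190,(v+.5)/2.5-.5)
g=lambda u,v,h:atz(p,z(u,v),h)
H=g(549,199,40)[:2];a=g(403,221,34)[:2];b=g(440,304,34)[:2];P=g(737,112,74)[:2];t=g(60,488,30)[:2];n=g(370,302,30)[:2]
f=lambda d:(np.hypot(*d).round(1),np.degrees(np.arctan2(d[1],d[0])).round(2))
m=(a+b)/2
print(H,"a",f(a-H),"b",f(b-H),"slot",f(m-H),"pegopp",f(H-P),"peg-slot",f(m-P),"bar",f(t-n),"tail",t,f(t-H))
# base direction: channel plate edges: corners
c1=g(138,348,14)[:2];c2=g(217,478,14)[:2]; print("plate",f((c1+c2)/2-H))
# top peg
q=env.camera_params("top");zt=lambda u,v:((u+.5)/4-.5+180,(v+.5)/4-.5+140)
Ht=atz(q,zt(302,250),40)[:2];Pt=atz(q,zt(202,260),74)[:2];print("top",Ht,f(Ht-Pt))
```

```text
[558.98113478  90.02922291] a (np.float64(50.7), np.float64(-92.23)) b (np.float64(50.5), np.float64(-54.53)) slot (np.float64(47.9), np.float64(-73.42)) pegopp (np.float64(50.0), np.float64(-74.17)) peg-slot (np.float64(97.9), np.float64(-73.8)) bar (np.float64(138.4), np.float64(-69.51)) tail [ 631.56004953 -105.46126738] (np.float64(208.5), np.float64(-69.63))
plate (np.float64(155.3), np.float64(-69.62))
top [556.84755526  89.25178579] (np.float64(49.5), np.float64(-72.63))
```

Call:
drive_tool([
  [[0,0.03,0],[0,0,0]],
  [[-0.01,0.03,0],[0,0,0]],
  [[-0.01,0.03,-0.02],[0,0,0]],
  [[-0.01,0.03,-0.035],[0,0,0]],
  [[-0.01,0.03,-0.035],[0,0,0]],
  [[-0.01,0.02,-0.025],[0,0,0]],
  [[-0.005,0.002,-0.015],[0,0,0]],
  [[-0.004,0,-0.004],[0,0,0]],
  [[0,0,0],[0,0,0]],
  [[0,0,0],[0,0,0]],
])

```text
time_s: 6.48
ee_pos: [587.5, 128.7, 63.0]
ee_rot: [179.9, -0.0, 80.0]
force: [-0.3, -0.7, 0.3]
gripper_width: 0.5
```

Call:
drive_tool([
  [[-0.004,0.001,-0.004],[0,0,0]],
  [[-0.005,0,-0.004],[0,0,0]],
  [[-0.005,0,0],[0,0,0]],
  [[-0.004,0,0],[0,0,0]],
  [[-0.0015,0,0],[0,0,0]],
  [[-0.0015,0,0],[0,0,0]],
  [[-0.0015,0,0],[0,0,0]],
  [[-0.001,0,0],[0,0,0]],
  [[0,0,0],[0,0,0]],
  [[0,0,0],[0,0,0]],
])

```text
time_s: 7.32
ee_pos: [563.7, 129.1, 54.5]
ee_rot: [179.9, -0.0, 80.0]
force: [2.5, -1.3, 1.6]
gripper_width: 0.7
```

```bash
python3 look.py 6
```

```text
7.3167 [563.74823876 129.14154243  54.4900456 ] [ 2.52194543 -1.33276356  1.55413164]
```

Call:
drive_tool([
  [[0.01,0,0],[0,0,0]],
  [[0.01,0,0],[0,0,0]],
  [[0.01,-0.01,0.01],[0,0,0]],
  [[0.01,-0.02,0.03],[0,0,0]],
  [[0.01,-0.03,0.04],[0,0,0]],
  [[0.01,-0.03,0.04],[0,0,0]],
  [[0.01,-0.03,0.03],[0,0,0]],
  [[0.01,-0.03,0],[0,0,0]],
  [[0,-0.03,0],[0,0,0]],
  [[0,0,0],[0,0,0]],
])

```text
time_s: 8.25
ee_pos: [640.1, -43.4, 188.4]
ee_rot: [180.0, 0.1, 79.7]
force: [-0.3, -0.5, 0.6]
gripper_width: 0.5
```

Run:
```python
from h import *
import pickle
p=env.camera_params("wrist");print(env.state()["ee_pos"]);b=env.grab_frame("wrist")
pickle.dump(p,open("w7.pkl","wb"))
cv2.imwrite("pics/7w.png",b[:,:,::-1])
cv2.imwrite("pics/7wz.png",cv2.resize(b[0:210,190:500],None,fx=2.5,fy=2.5,interpolation=cv2.INTER_CUBIC)[:,:,::-1])
```

```text
[640.14059946 -43.44295821 188.42459564]
```

View pics/7wz.png

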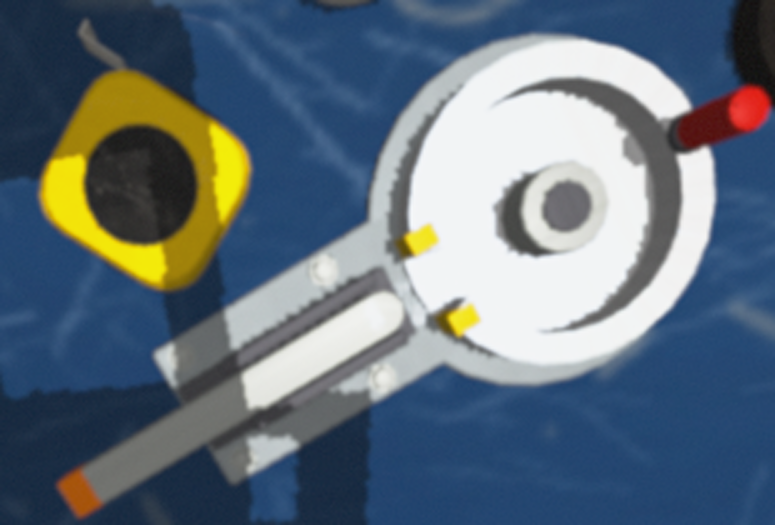

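Run:
```python
from h import *
import pickle
p=pickle.load(open("w7.pkl","rb"))
z=lambda u,v:((u+.5)/2.5-.5+190,(v+.5)/2.5-.5)
g=lambda u,v,h:atz(p,z(u,v),h)
H=g(566,206,40)[:2];a=g(421,239,34)[:2];b=g(463,318,34)[:2];P=g(752,109,74)[:2];t=g(79,493,30)[:2];n=g(388,309,30)[:2]
f=lambda d:(np.hypot(*d).round(1),np.degrees(np.arctan2(d[1],d[0])).round(2))
m=(a+b)/2
print(H,"a",f(a-H),"b",f(b-H),"slot",f(m-H),"pegopp",f(H-P),"peg-slot",f(m-P),"bar",f(t-n),"tail",t,f(t-H))
```

```text
[558.98288161  89.96764289] a (np.float64(50.9), np.float64(-87.9)) b (np.float64(50.8), np.float64(-50.41)) slot (np.float64(48.2), np.float64(-69.17)) pegopp (np.float64(50.2), np.float64(-70.12)) peg-slot (np.float64(98.4), np.float64(-69.66)) bar (np.float64(137.9), np.float64(-69.67)) tail [ 631.27814659 -104.82143203] (np.float64(207.8), np.float64(-69.64))
```

Slot aligned to within half a degree. Now going behind the orange end, turned square to the bar.

Call:
drive_tool([
  [[0,-0.012,0],[0,0,0.06]],
  [[0,-0.012,0],[0,0,0.06]],
  [[0,-0.012,0],[0,0,0.06]],
  [[0,-0.012,-0.01],[0,0,0.06]],
  [[0,-0.012,-0.01],[0,0,0.06]],
  [[0,-0.012,-0.01],[0,0,0.06]],
  [[0,-0.012,-0.01],[0,0,0.06]],
  [[0,-0.012,-0.01],[0,0,0.06]],
  [[0.001,0,-0.01],[0,0,0.056]],
  [[0.001,0,-0.01],[0,0,0]],
])

```text
time_s: 9.13
ee_pos: [641.3, -133.7, 117.1]
ee_rot: [-180.0, -0.1, 110.7]
force: [-0.1, 0.1, 0.4]
gripper_width: 0.4
```

```bash
python3 look.py 8
python3 - <<'E'
from h import *
print(env.state()["ee_rot"])
cv2.imwrite("pics/8w.png",env.grab_frame("wrist")[:,:,::-1])
E
```

```text
9.1333 [ 641.34780657 -133.72379297  117.09479161] [-0.09047474  0.12756977  0.42991707]
[-179.79614242   -0.1977022   110.65130054]
```

View pics/8w.png

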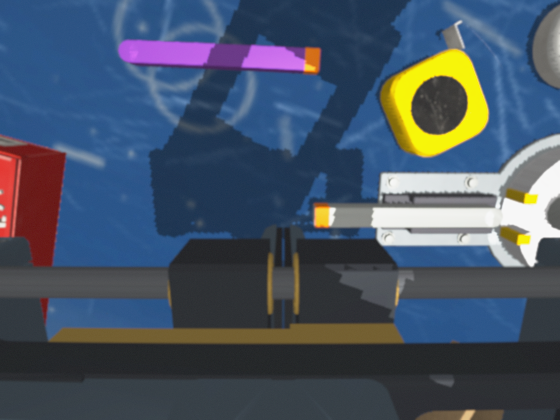

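View pics/8s.png

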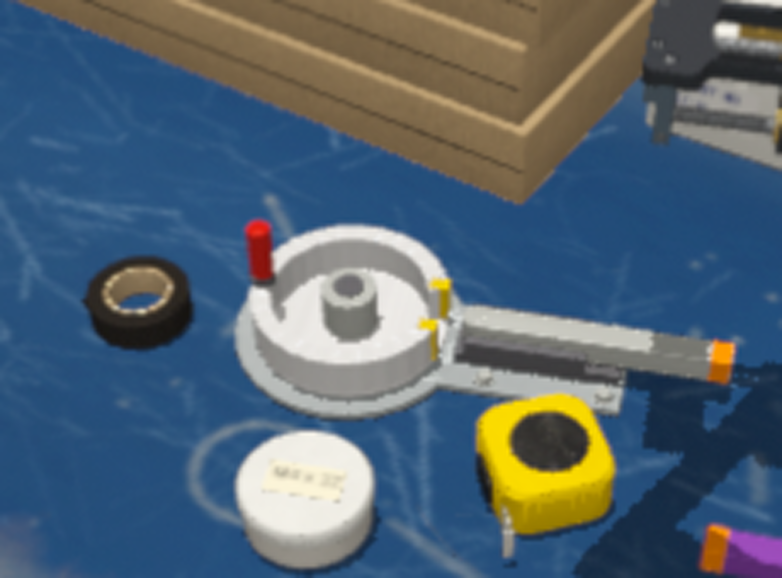

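Run:
```python
from h import *
p=env.camera_params("wrist")
t=atz(p,(314,214.5),30); print(t, np.hypot(*(t[:2]-[558.5,90])))
u=np.array([-.348,.9375]); s=np.array([641.3,-133.7]); d=s-t[:2]; print("along",d@u,"lat",d@[-u[1],u[0]])
n=atz(p,(498,217),30);print(n)
```

```text
[ 633.03791996 -111.42334997   30.        ] 214.77259468362476
along -23.75956325230562 lat 0.006574172159610532
[583.78565286  25.75597073  30.        ]
```

Call:
drive_tool([
  [[0,0,-0.015],[0,0,0]],
  [[0,0,-0.02],[0,0,0]],
  [[0,0,-0.02],[0,0,0]],
  [[0,0,-0.02],[0,0,0]],
  [[0,0,-0.01],[0,0,0]],
  [[0,0,-0.004],[0,0,0]],
  [[0,0,0],[0,0,0]],
  [[0,0,0],[0,0,0]],
  [[0,0,0],[0,0,0]],
  [[0,0,0],[0,0,0]],
])

```text
time_s: 10.12
ee_pos: [642.0, -134.6, 30.6]
ee_rot: [179.9, 0.1, 110.7]
force: [0.3, 0.4, 0.1]
gripper_width: 0.4
```

```bash
python3 look.py 9
```

```text
10.1167 [ 642.02712377 -134.60317413   30.61569688] [0.33945108 0.36310161 0.11662457]
```

View pics/9s.png

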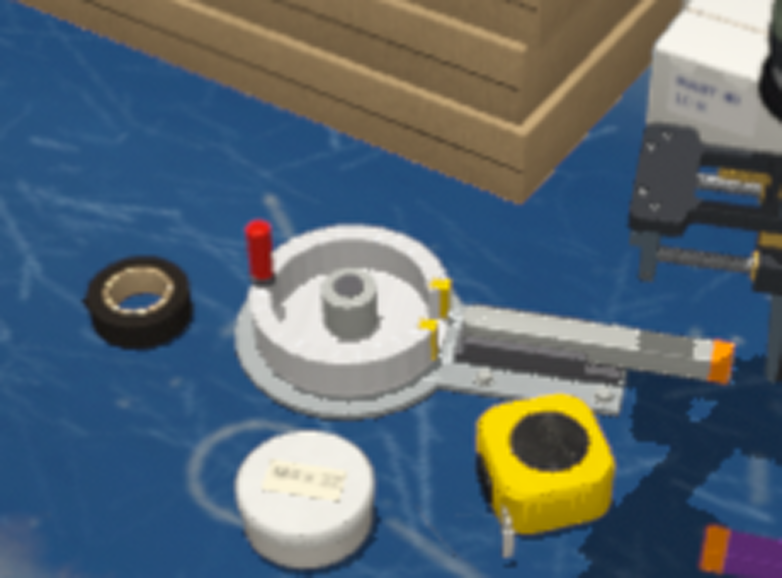

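Call:
drive_tool([
  [[0,0,-0.006],[0,0,0]],
  [[0,0,-0.006],[0,0,0]],
  [[0,0,0],[0,0,0]],
  [[-0.0014,0.0038,0],[0,0,0]],
  [[-0.0014,0.0038,0],[0,0,0]],
  [[-0.0014,0.0038,0],[0,0,0]],
  [[-0.0014,0.0037,0],[0,0,0]],
  [[-0.0014,0.0037,0],[0,0,0]],
  [[-0.0014,0.0037,0],[0,0,0]],
  [[-0.0014,0.0037,0],[0,0,0]],
])

```text
time_s: 11.05
ee_pos: [631.4, -108.1, 17.4]
ee_rot: [180.0, 0.0, 110.7]
force: [-0.5, -1.2, 0.4]
gripper_width: 0.4
```

```bash
python3 look.py 10
python3 - <<'E'
from h import *
cv2.imwrite("pics/10w.png",env.grab_frame("wrist")[:,:,::-1])
E
```

```text
11.05 [ 631.4078514  -108.10336459   17.42146878] [-0.48892222 -1.21197111  0.39887103]
```

View pics/10s.png

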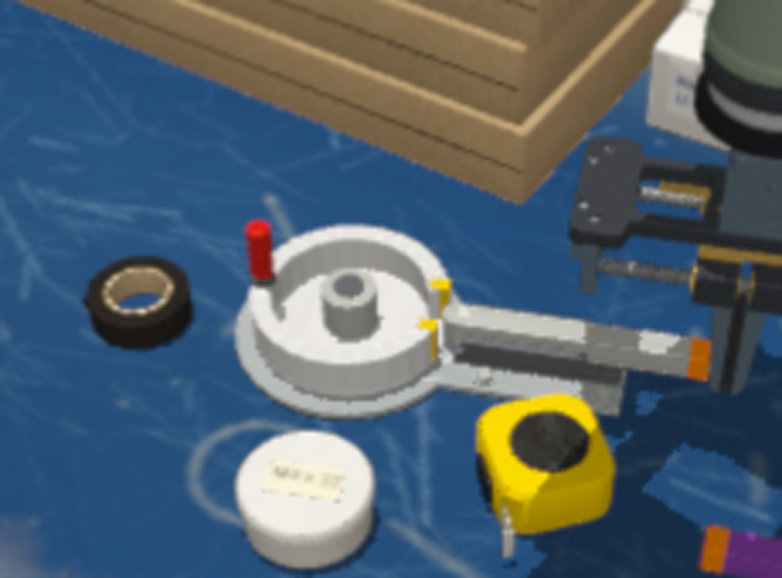

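View pics/10w.png

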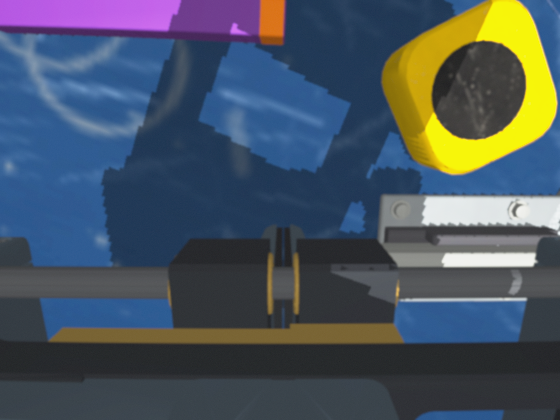

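Call:
drive_tool([
  [[-0.0012,0.0033,0],[0,0,0]],
  [[-0.0012,0.0033,0],[0,0,0]],
  [[-0.0012,0.0033,0],[0,0,0]],
  [[-0.0012,0.0033,0],[0,0,0]],
  [[-0.0012,0.0033,0],[0,0,0]],
  [[-0.001,0.0027,0],[0,0,0]],
  [[-0.001,0.0027,0],[0,0,0]],
  [[-0.0004,0.001,0],[0,0,0]],
  [[0,0,0],[0,0,0]],
  [[0,0,0],[0,0,0]],
])

```text
time_s: 12.03
ee_pos: [622.7, -84.9, 17.2]
ee_rot: [-180.0, -0.0, 110.7]
force: [0.1, -0.2, 0.3]
gripper_width: 0.4
```

```bash
python3 look.py 11
```

```text
12.0333 [622.68758023 -84.94431481  17.19004842] [ 0.06274926 -0.19924449  0.25664718]
```

View pics/11s.png

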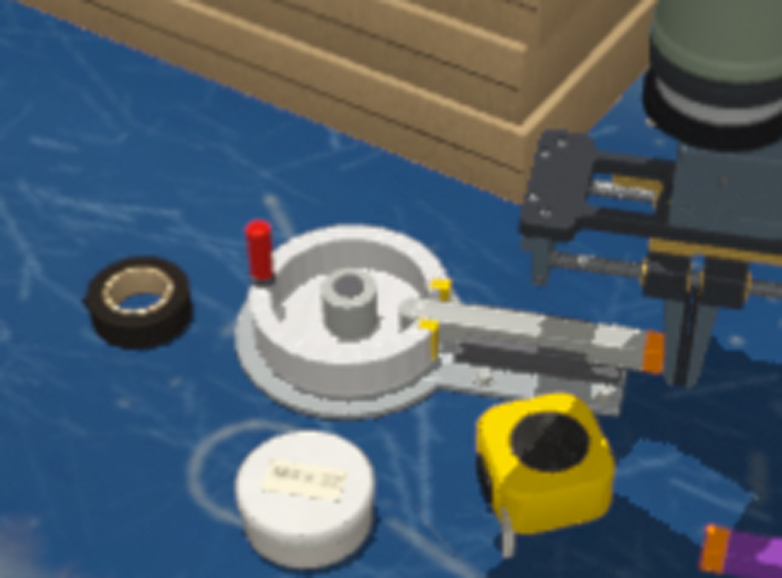

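The nose has entered the slot cleanly. I'll keep pushing slowly and watch the force.

Call:
drive_tool([
  [[-0.0003,0.0008,0],[0,0,0]],
  [[-0.0003,0.0008,0],[0,0,0]],
  [[-0.0003,0.0008,0],[0,0,0]],
  [[-0.0003,0.0008,0],[0,0,0]],
  [[-0.0003,0.0008,0],[0,0,0]],
  [[-0.0003,0.0008,0],[0,0,0]],
  [[-0.0002,0.0006,0],[0,0,0]],
  [[-0.0002,0.0006,0],[0,0,0]],
  [[0,0,0],[0,0,0]],
  [[0,0,0],[0,0,0]],
])

```text
time_s: 12.97
ee_pos: [620.7, -79.2, 17.3]
ee_rot: [-180.0, -0.0, 110.7]
force: [0.5, -1.1, -1.4]
gripper_width: 0.4
```

```bash
python3 look.py 12
```

```text
12.9667 [620.67305002 -79.15962768  17.25611027] [ 0.47392308 -1.10285665 -1.43500014]
```

View pics/12s.png

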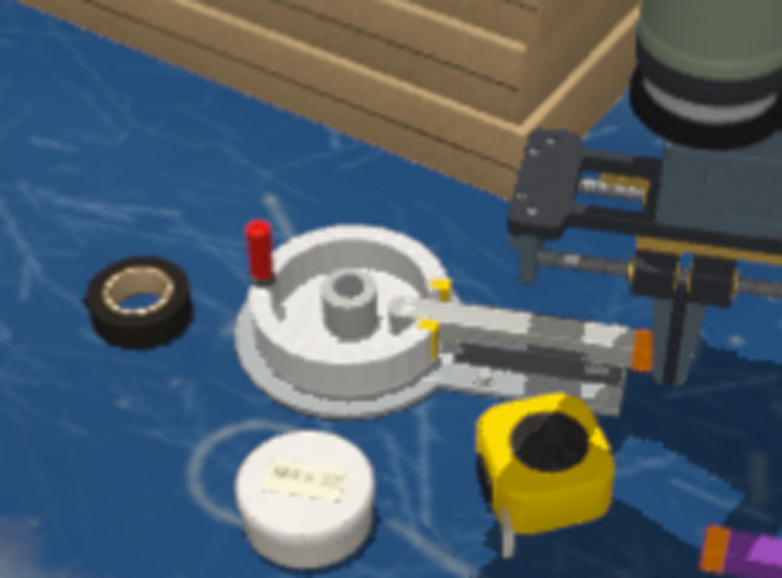

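Call:
drive_tool([
  [[-0.0003,0.0008,0],[0,0,0]],
  [[-0.0003,0.0008,0],[0,0,0]],
  [[-0.0003,0.0008,0],[0,0,0]],
  [[-0.0003,0.0008,0],[0,0,0]],
  [[-0.0003,0.0008,0],[0,0,0]],
  [[-0.0003,0.0008,0],[0,0,0]],
  [[-0.0003,0.0008,0],[0,0,0]],
  [[0,0,0],[0,0,0]],
  [[0,0,0],[0,0,0]],
  [[0,0,0],[0,0,0]],
])

```text
time_s: 13.9
ee_pos: [618.8, -73.7, 17.4]
ee_rot: [180.0, -0.0, 110.7]
force: [1.3, -1.6, 0.4]
gripper_width: 0.2
```

```bash
python3 look.py 13
```

```text
13.9 [618.80223353 -73.65972909  17.43327244] [ 1.30887889 -1.60298054  0.44657594]
```

View pics/13s.png

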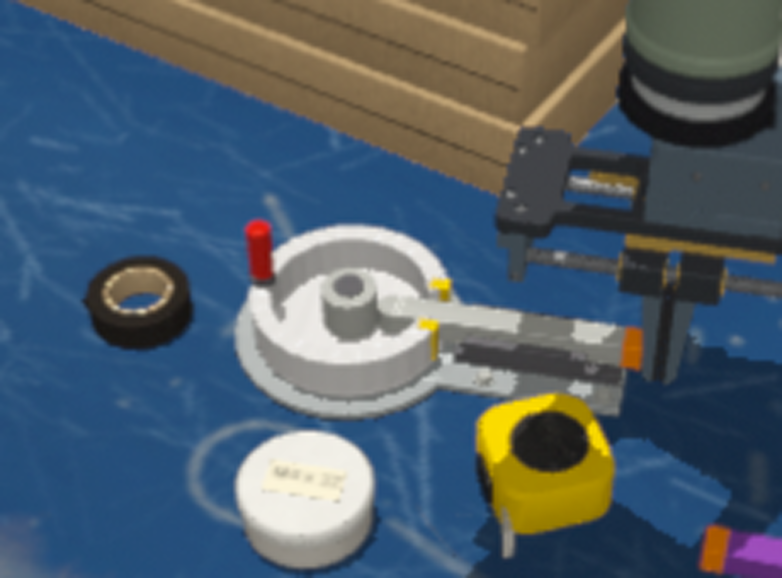

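Call:
drive_tool([
  [[-0.0002,0.0005,0],[0,0,0]],
  [[-0.0002,0.0005,0],[0,0,0]],
  [[-0.0002,0.0005,0],[0,0,0]],
  [[-0.0002,0.0005,0],[0,0,0]],
  [[-0.0002,0.0005,0],[0,0,0]],
  [[-0.0001,0.0003,0],[0,0,0]],
  [[0,0,0],[0,0,0]],
  [[0,0,0],[0,0,0]],
  [[0,0,0],[0,0,0]],
  [[0,0,0],[0,0,0]],
])

```text
time_s: 14.83
ee_pos: [618.7, -72.9, 17.5]
ee_rot: [179.9, 0.2, 110.7]
force: [3.0, -8.4, 0.3]
gripper_width: -0.1
```

Call:
drive_tool([
  [[-0.0003,0.0008,0],[0,0,0]],
  [[-0.0003,0.0008,0],[0,0,0]],
  [[-0.0003,0.0008,0],[0,0,0]],
  [[0,0,0],[0,0,0]],
  [[0,0,0],[0,0,0]],
  [[0,0,0],[0,0,0]],
  [[0,0,0],[0,0,0]],
  [[0,0,0],[0,0,0]],
  [[0,0,0],[0,0,0]],
  [[0,0,0],[0,0,0]],
])

```text
time_s: 15.67
ee_pos: [619.5, -72.4, 17.9]
ee_rot: [179.8, 0.5, 110.8]
force: [6.1, -14.7, -1.5]
gripper_width: 0.4
```

```bash
python3 look.py 14
```

```text
15.6667 [619.51246411 -72.43247562  17.90225855] [  6.05940499 -14.6659454   -1.5370385 ]
```

View pics/14s.png

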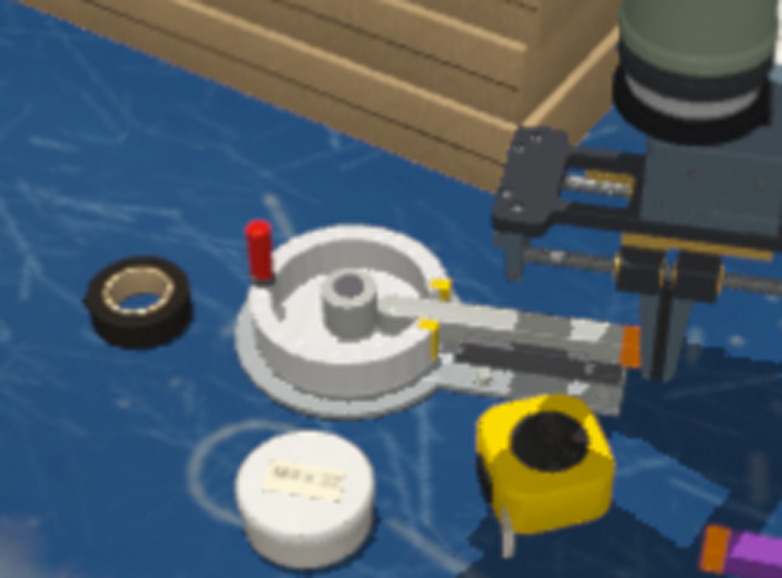

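The nose touches the hub and the bar no longer moves under about 16 N. Now backing straight off, then up.

Call:
drive_tool([
  [[0.0015,-0.004,0],[0,0,0]],
  [[0.003,-0.008,0],[0,0,0]],
  [[0.004,-0.011,0],[0,0,0]],
  [[0.004,-0.011,0],[0,0,0]],
  [[0.002,-0.006,0.01],[0,0,0]],
  [[0,0,0.03],[0,0,0]],
  [[0,0,0.04],[0,0,0]],
  [[0,0,0.04],[0,0,0]],
  [[0,-0.02,0.03],[0,0,0]],
  [[0,-0.02,0],[0,0,0]],
])

```text
time_s: 16.6
ee_pos: [635.1, -149.5, 176.3]
ee_rot: [179.3, 0.5, 110.8]
force: [0.7, 0.2, 0.4]
gripper_width: 0.6
```

Call:
drive_tool([
  [[0,-0.03,0],[0,0,0]],
  [[0,-0.03,0],[0,0,0]],
  [[0,-0.03,0],[0,0,0]],
  [[0,-0.03,0],[0,0,0]],
  [[0,-0.03,0],[0,0,0]],
  [[0,-0.02,0],[0,0,0]],
  [[0,0,0],[0,0,0]],
  [[0,0,0],[0,0,0]],
  [[0,0,0],[0,0,0]],
  [[0,0,0],[0,0,0]],
])

```text
time_s: 17.43
ee_pos: [631.2, -317.4, 167.6]
ee_rot: [180.0, -0.0, 110.8]
force: [-0.3, -0.3, -0.6]
gripper_width: 0.5
```

```bash
python3 look.py 15
```

```text
17.4333 [ 631.18806365 -317.38991614  167.58521295] [-0.26247265 -0.33521492 -0.59949267]
```

View pics/15s.png

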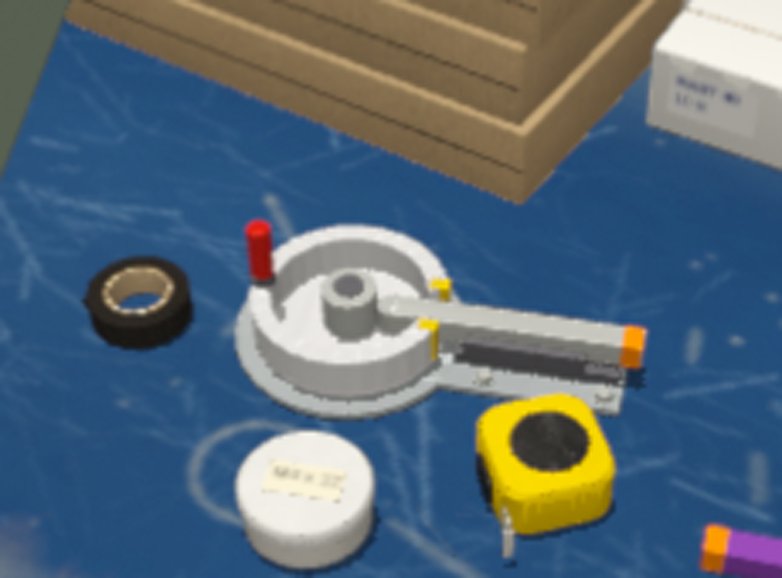

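View pics/15t.png

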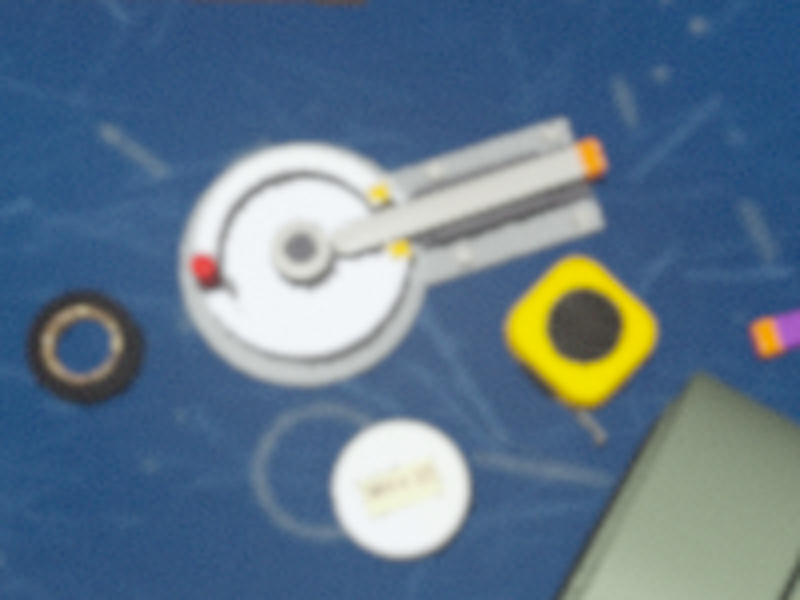

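Run:
```python
from ang import *
for cam,off,sc,e,c,h in [("top",(180,140),4,(606,153),(594,158),(302,250)),("scene",(150,120),3.4,(645,334),(634,334),(348,286))]:
    H=A(cam,off,sc,[h],40)[0]
    for q in (e,c):
        d=A(cam,off,sc,[q],30)[0]-H; print(cam,np.hypot(d[0],d[1]),np.degrees(np.arctan2(d[1],d[0])))
```

```text
top 167.95759418138485 -68.94810740564044
top 161.06212044138402 -69.12699623726938
scene 165.6006946328165 -67.29662453291273
scene 159.64362901685683 -67.65591848864999
```

The tail measures 166–168 mm from the axis against 166 nominal, and the bystanders show no shift. Handing in.

```bash
python3 -c "
from h import *
print(env.job_done())"
```

```text
the job is handed in; nothing more can be done
None
```

The spindle is locked: the disc's slot faces the bar, and the bar is pushed through it until its nose sits against the hub. I handed the job in at about 17.5 s.

- **Disc:** I pushed the red peg round counter-clockwise with the shut fingertips. The first push stopped about 4° short, so I went back and corrected it. The wrist camera then put the slot within about 0.5° of the bar's line.
- **Bar:** I pushed it from the orange end through the slot. It stopped hard, hardly moving further while the push rose from about 9 N to 16 N.
- **Last look:** With the fingers well clear, the orange end measures 168.0 mm (top camera) and 165.6 mm (scene camera) from the axis, against 166 mm when fully home. The bar lies in its channel. The tape measure, tin and roll of tape look unmoved.
- **Disagreement:** The two cameras differ by 1.5–2° on the direction to the bar's end. That is about what the 2 mm calibration allows.

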